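# Set both lanes of the cell test cradle open

## Robot

A 6-joint arm with a two-finger parallel gripper is mounted at the origin on a cart in front of the work surface, level with it; the furniture and walls round the work are solid. World frame = base frame: x ahead of the robot, y to its left, z up, the work surface at z = 0. Lengths are in m, angles in rad, forces in N, time in s.
With the tool pointing down it reaches from about 0.3 to 0.775 m from the base axis. Payload 14.6 kg.
Tool frame: the origin (TCP) lies midway between the tips of the shut fingers; the grasp point (between the pads) lies 19 mm behind it; z points along the fingers, y is the line along which they close (so a half turn about z gives the same grasp; the last joint's range is limited). The gripper opens to 85 mm and grips with 20 to 120 N. Pads are 22 mm wide; open, the fingers measure 114 mm over their backs; the gripper's body (76 mm by 85 mm) begins 54 mm behind the grasp point. The pads swing forward as they close: fully open they stand 13 mm farther back than shut.
Start: joints at [1.264, 0.3, 1.521, -0, 1.321, -0.067], TCP at [0.131, 0.534, 0.231] pointing down, gripper open.
Joint ranges: [-3.03, 3.03], [-0.79, 2.21], [0.23, 2.52], [-1.04, 4.18], [0, 3.07], [-2.55, 2.55]. Speed limits (rad/s): [2.22, 2.22, 2.57, 3.14, 3.14, 3.14].

## Interface

Orientations are given as a unit quaternion [x, y, z, w].
In Python, from station import read_state, vision, hand_in gives the robot as it stands.
- The arm moves only by the tool carry_out, never from a script. Its argument "commands" is a list that holds one entry, the list of rows, each a list of 6 numbers: the shift along the tool's x, y, z normalised to -1 to 1, where 1 is 100 mm, then the turn, a rotation vector about the tool's x, y, z normalised to -1 to 1, where 1 is 30 degrees. In form: [[[tx, ty, tz, wx, wy, wz], ...]]. A call has 1 to 10 rows; each row is the pose to reach, as a shift and turn from the pose commanded when the call began, along the tool's axes at that moment; what a row does not reach only later rows make up. A row lasts 1/8 s, in which the tool goes at most 62.5 mm and 10.7 degrees, less where a joint would pass 70% of its speed; a pose out of reach is approached as far as the arm can. A call with a number of a shift or a turn outside -1 to 1 is refused whole. A call with a gripper value outside its range is refused whole. "claw" is the closure, from 0 (fully open) to 1 (shut), set as the call begins (left out, the last holds). The fingers move at their own pace and stop on an object; "newtons" is the grip in N (left out, the last holds). Time passes only in rows, so rows that repeat a pose let the fingers close. It gives the time, the measured TCP pose, the force, the opening and the grip force at its end, in the units of the state.
- read_state(): the state, without advancing time (a new reading comes with each control period).
- vision.grab_frame(name): name is "scene" or "side" or "wrist"; returns a dict with "color" (384x512x3 uint8, blue, green, red), "fovy" (degrees; the focal length in pixels is half the picture's height over the tangent of half this angle, whatever the lens; pixels are square), "cx", "cy" (the principal point, pixels), "origin" and "orientation" of the camera in the world; the wrist camera has in their place "mount" (4x4, takes a point from camera to tool coordinates, whose origin is the TCP and whose axes are the flange's). Camera axes: x right, y down, z forward; pixel columns grow to the right and rows downward; lengths in m; the calibration is good to about 2 mm. A picture is of the moment at which its call begins: read the wrist's pose just before it. There is no depth.
- hand_in(): hands the job in; it is judged then, once.
The state is a dict: "time": time; "joint_positions": joint angles; "qd": joint speeds; "effort": joint torques, N m; "tool_pos": TCP position; "tool_rot": TCP orientation; "contact_force": force on the tool from outside, world axes, zero at the start; "moment": the same for the moment, N m; "gripper_width": finger opening in m; "grasp_force": force on a finger pad.
Only numpy, scipy, OpenCV 4.12 (cv2) and the standard library are available. Lean on these libraries where they do the work, as an engineer would, in place of code of your own. Each camera call takes 0.05 s, during which the arm holds its last target. There are 200 camera calls.

## Task

Get the two-lane cell test cradle ready for loading: with the fingertips push each lane's sprung carriage back along its lane past its stop pin, then let go so that it springs back and stays latched against the raised pin, half open. Only push: do not pinch the upright thumb plates, do not drive a carriage all the way against the far end of its travel, and leave the things standing round the cradle alone.

Things in the scene. Friction and masses are not known exactly. Their poses are not given: they have to be found in the camera images.
- cradle: two-lane cell test cradle: grey plate 190 (x) x 154 (y) mm, deck 18 mm above the bench, fixed. Origin under its centre; +x is the way both carriages are pushed open, z up. Lanes along x at y = +36 (left) and -36 mm (right), 47 mm wide between rails 28 mm above the bench. Black end wall, top 40 mm up, at x = -87 to -75 mm; aluminium end blocks, 40 mm up, at x = 68 to 78 mm, 1 mm past the carriage at its hard end
- left_push (a point): middle of the ribbed push face (facing cradle -x) of the left carriage's thumb plate, 54 mm above the bench, at cradle x = -26 mm when closed; axes as the cradle's. Plate: upright, 40 mm wide (y), 10 mm thick, from 37 to 71 mm above the bench, near the -x end of the carriage, a black block 42 (x) x 44 (y) mm, top 37 mm up, whose -x face lies 4 mm behind this point
- right_push (a point): the same point on the right carriage's thumb plate
- left_slide (a joint): travel of the left carriage along cradle +x, m: 0 closed (start), 0.030 latched on the raised pin, 0.055 hard end. Spring back to 0: 3 N at 0, 7 N at 0.030, 11 N at 0.055; damping 12 N s/m. Let go short of 0.030 it returns to 0; once it is past 0.030 the pin pops up behind it, and let go it comes back to rest at 0.030
- right_slide (a joint): the same for the right carriage
- left_pin (a joint): height of the left stop pin, m: about 0 under the carriage, 0.012 fully up (top 30 mm above the bench). Steel pin, 8 mm diameter, at cradle x = -4 mm on the lane's middle; a light spring (about 2 N) lifts it as soon as the carriage has passed. Pressing it down would free the carriage
- right_pin (a joint): the same for the right stop pin
- cap: bystander: upright brown capacitor, 30 mm diameter, 49 mm high, loose. Origin at its underside's centre
- cells_a: bystander: green round cell 18 mm diameter, 65 mm long, lying loose. Origin at the underside's centre
- tin: bystander: round tin 62 mm diameter, 41 mm high, loose. Origin at its underside's centre
- brick: bystander: black power brick 50 x 115 x 30 mm, loose. Origin at its underside's centre
- left_back (a point): middle of the back face of the left thumb plate, 10 mm beyond left_push along cradle +x. The back half of the plate is aluminium, 5 mm thick; the fingers should stay off it (pinching the plate presses on it)
- right_back (a point): the same on the right thumb plate

How it is judged:
By the outcome, as a careful person would: the job done as asked, in the order asked, and still so for the second after the job is handed in, with the robot touching nothing.
It also fails if it takes over 43 s, if anything falls off the work surface, if the arm or the gripper's body presses on something with over 40 N, if the wrist force passes 120 N, or if a joint passes its speed limit or range.

## Working session

There is one attempt and no reset: what is moved stays moved. The work goes in short steps, Python scripts to look and compute and a tool call to move; the robot and the scene stay as the last step left them, time stands still between calls to the robot, and variables do not carry over. Pictures are saved under pics/ and viewed, at most 10 in all, crops included, and the job is handed in when it is done.

Besides the shell and the picture viewer there is one more tool, called as name(argument=value, ...) on one line, values as JSON. carry_out: Moves the arm, as the interface text tells. Its arguments: {"type":"object","properties":{"commands":{"type":"array","items":{"type":"array","items":{"type":"array","items":{"type":"number","minimum":-1,"maximum":1}}}},"claw":{"type":"number"},"newtons":{"type":"number"}},"required":["commands"]}

```bash
mkdir -p pics; cat > h.py <<'E'
import numpy as np,cv2
from station import read_state,vision,hand_in
from scipy.spatial.transform import Rotation as R
def cam(n):
    s=read_state(); f=vision.grab_frame(n); im=f["color"]; fl=im.shape[0]/2/np.tan(np.radians(f["fovy"])/2)
    if n=="wrist":
        T=np.eye(4);T[:3,:3]=R.from_quat(s["tool_rot"]).as_matrix();T[:3,3]=s["tool_pos"]; M=T@np.array(f["mount"])
    else:
        M=np.eye(4); o=np.array(f["orientation"]); M[:3,:3]=R.from_quat(o).as_matrix() if o.size==4 else o; M[:3,3]=f["origin"]
    return im,dict(M=M,f=fl,c=(f["cx"],f["cy"]))
def hit(k,u,v,z):
    d=k["M"][:3,:3]@np.array([(u-k["c"][0])/k["f"],(v-k["c"][1])/k["f"],1]);o=k["M"][:3,3]
    return o+d*(z-o[2])/d[2]
def proj(k,p):
    q=k["M"][:3,:3].T@(np.array(p)-k["M"][:3,3]); return q[:2]/q[2]*k["f"]+np.array(k["c"])
E
python3 - <<'E'
from h import *
import pickle
K={}
ims=[]
for n in("scene","side","wrist"):
    im,k=cam(n);K[n]=k;cv2.imwrite(f"pics/{n}0.png",cv2.resize(im,None,fx=1.5,fy=1.5,interpolation=cv2.INTER_CUBIC)); print(n,k["M"].round(3).tolist(),k["f"],k["c"])
pickle.dump(K,open("K0.pkl","wb"))
s=read_state();print(s)
E
```

```text
scene [[0.478, -0.64, 0.601, 0.079], [-0.878, -0.336, 0.341, -0.192], [-0.016, -0.691, -0.722, 0.682], [0.0, 0.0, 0.0, 1.0]] 352.9329543376441 (252.02980040460417, 199.6782541726248)
side [[0.996, -0.04, 0.075, 0.512], [-0.085, -0.459, 0.884, -0.685], [-0.001, -0.887, -0.461, 0.464], [0.0, 0.0, 0.0, 1.0]] 432.63612924693575 (260.38807300816455, 192.4261761686713)
wrist [[0.237, 0.924, 0.299, 0.054], [0.971, -0.226, -0.074, 0.553], [-0.001, 0.308, -0.951, 0.373], [0.0, 0.0, 0.0, 1.0]] 265.3198006297571 (256.29966667588997, 192.513182769027)
{'time': 0.15, 'joint_positions': array([ 1.26439026e+00,  3.00325125e-01,  1.52143014e+00, -9.38124689e-06,
        1.32068963e+00, -6.65605003e-02]), 'qd': array([-1.97360101e-04, -1.85252910e-04, -2.72703553e-03,  5.83529259e-06,
       -1.70584641e-03, -1.24035762e-03]), 'effort': array([ 3.04687834e-03, -5.43667567e+01, -3.61886823e+01,  4.85999465e-05,
        3.14021127e-03, -3.48944297e-05]), 'tool_pos': array([0.13058564, 0.53409497, 0.23086525]), 'tool_rot': array([ 1.19634382e-01,  9.92817925e-01, -4.19575802e-04, -7.45393144e-05]), 'contact_force': array([-0.54574136, -0.15160117, -0.67516533]), 'moment': array([ 0.02001713,  0.02847941, -0.00638457]), 'grasp_force': 0.0, 'gripper_width': 0.08570405369993736}
```

View pics/scene0.png

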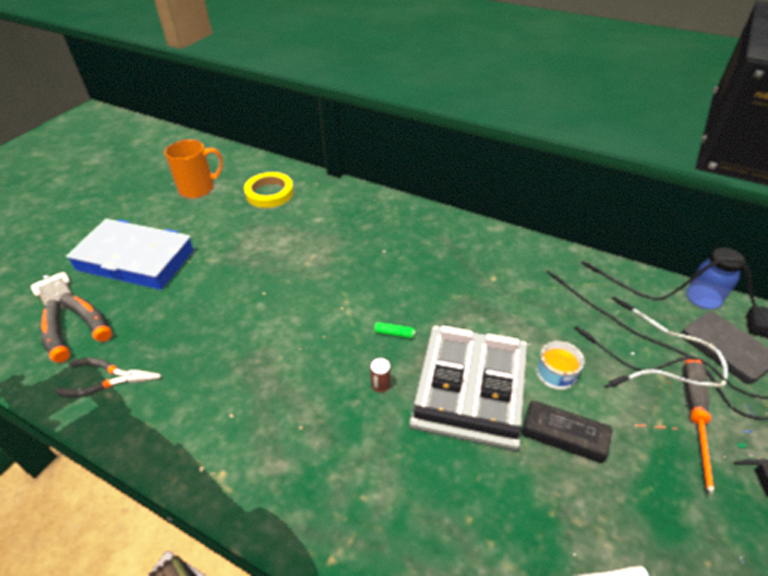

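View pics/side0.png

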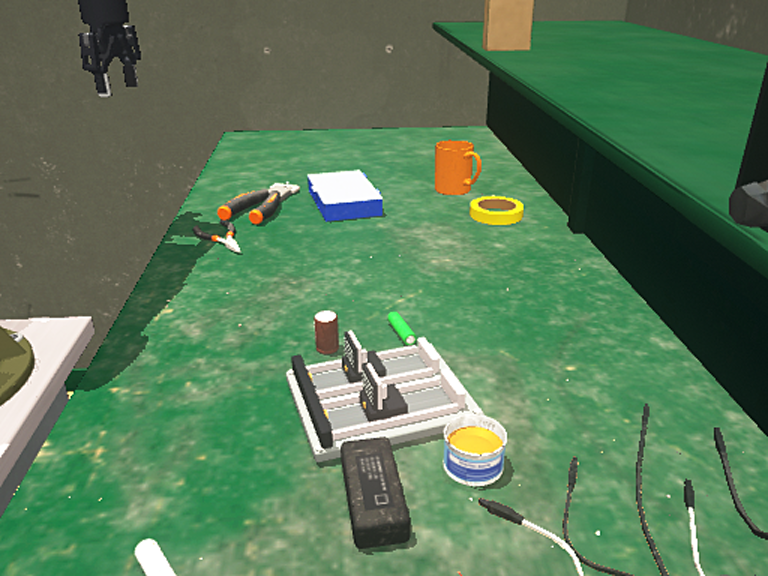

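The scene view shows the cradle at about (470,385) with its black end wall nearest the robot. The cap is at (380,375), the green cell at (395,330), the tin at (560,365) and the brick at (567,430). The side view agrees. Next I'll enlarge both.

```bash
python3 - <<'E'
import cv2
a=cv2.imread("pics/scene0.png");b=cv2.imread("pics/side0.png")
a=cv2.resize(a[310:460,360:620],(780,450),interpolation=cv2.INTER_CUBIC);cv2.imwrite("pics/sc1.png",a)
b=cv2.resize(b[300:500,270:530],(780,600),interpolation=cv2.INTER_CUBIC);cv2.imwrite("pics/si1.png",b)
E
```

```text
(no output)
```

View pics/sc1.png

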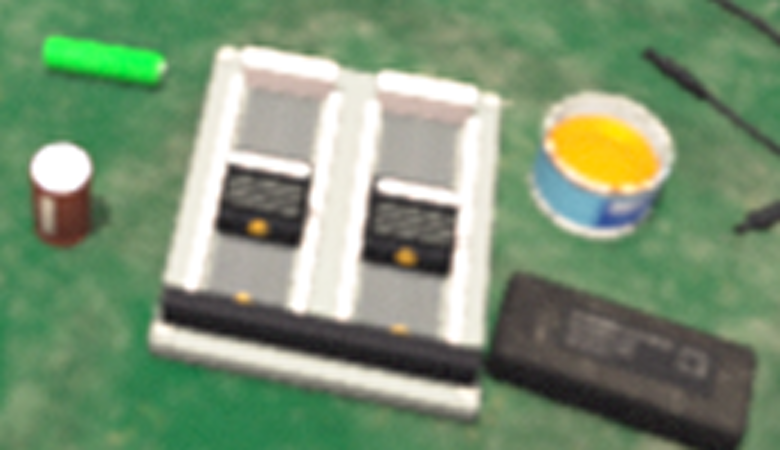

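View pics/si1.png

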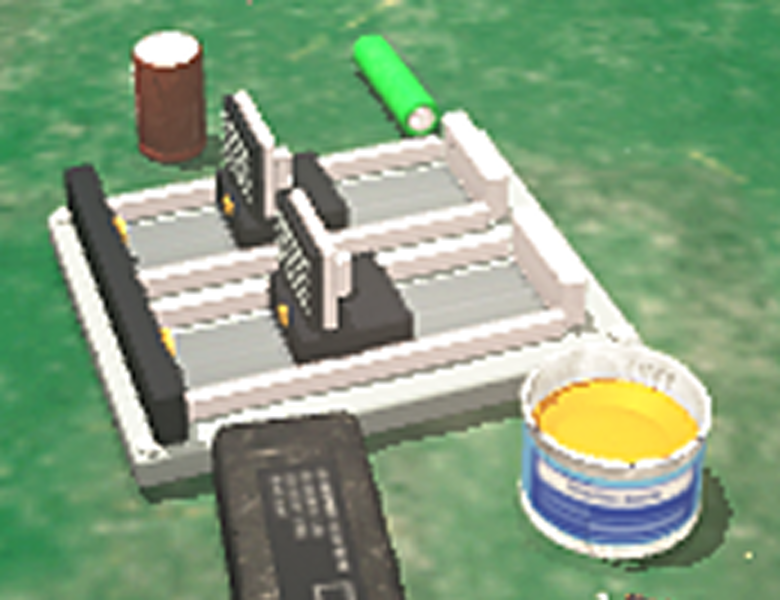

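The scene crop shows plate corners at (155,325), (478,388), (222,48) and (497,97), and thumb plate tops at (232–310,~157) and (380–458,~184). The side crop shows corners at (52,215) and (137,465), and plate tops at (243,90)–(272,152) and (300,190)–(335,250). I'll fit the pose to these.

```bash
python3 - <<'E'
from h import *
import pickle
from scipy.optimize import least_squares
K=pickle.load(open("K0.pkl","rb"))
S=[((-95,77,18),(155,325)),((-95,-77,18),(478,388)),((95,77,18),(222,48)),((95,-77,18),(497,97)),((-16,56,71),(232,150)),((-16,16,71),(310,163)),((-16,-16,71),(380,178)),((-16,-56,71),(458,190))]
D=[((-95,77,18),(52,215)),((-95,-77,18),(137,465)),((-16,56,71),(243,90)),((-16,16,71),(272,152)),((-16,-16,71),(300,190)),((-16,-56,71),(335,250))]
def w(p,c): 
    x,y,z=np.array(c)/1e3; C,s=np.cos(p[2]),np.sin(p[2]); return [p[0]+C*x-s*y,p[1]+s*x+C*y,z]
sp=lambda q:((360+q[0]/3)/1.5,(310+q[1]/3)/1.5)
dp=lambda q:((270+q[0]/3)/1.5,(300+q[1]/3)/1.5)
def res(p,S=S,D=D): return np.concatenate([proj(K["scene"],w(p,c))-sp(q) for c,q in S]+[proj(K["side"],w(p,c))-dp(q) for c,q in D])
r=least_squares(res,[.5,-.1,0]);print(r.x);print(r.fun.reshape(-1,2).round(1).tolist())
for z,q in((.049,(60,167)),(.018,(105,65)),(.041,(607,140)),(.03,(515,285)),(.03,(750,350)),(.03,(490,365)),):
    P=hit(K["scene"],*sp(q),z); d=P[:2]-r.x[:2]; C,s=np.cos(r.x[2]),np.sin(r.x[2]); print(P.round(3),"cradle",(np.array([[C,s],[-s,C]])@d*1e3).round(0))
for n in("left",36),("right",-36): print(n[0],np.round(w(r.x,(-26,n[1],54)),4))
s=read_state();print(R.from_quat(s["tool_rot"]).as_matrix().round(3).tolist())
E
```

```text
[ 0.55175974 -0.08355192  0.25291393]
[[-1.7, 2.8], [0.1, 4.3], [-1.0, -1.2], [1.0, -1.0], [-1.2, -0.6], [-0.0, -0.0], [-0.5, -0.5], [1.3, 0.4], [-1.1, -0.2], [0.1, -0.2], [1.1, 0.4], [1.4, -1.7], [1.0, -0.0], [1.2, 0.5]]
[0.489 0.04  0.049] cradle [-30. 135.]
[0.581 0.062 0.018] cradle [ 65. 134.]
[ 0.638 -0.192  0.041] cradle [  56. -127.]
[ 0.541 -0.177  0.03 ] cradle [-34. -88.]
[ 0.558 -0.282  0.03 ] cradle [ -44. -194.]
[ 0.495 -0.18   0.03 ] cradle [-79. -79.]
left [ 0.5176 -0.0552  0.054 ]
right [ 0.5356 -0.1249  0.054 ]
[[-0.971, 0.238, -0.0], [0.238, 0.971, -0.001], [0.0, -0.001, -1.0]]
```

The near-corner residuals suggest I picked the bottom edge there, but the fit is good to about 2 mm for the approach. I'll move over with the fingers shut and line the tool's x axis up with the lane.

carry_out(commands=[[[-0.2, -0.33, 0, 0, 0, -0.31], [-0.4, -0.66, 0, 0, 0, -0.63], [-0.6, -1, 0, 0, 0, -0.943], [-0.6, -1, 0, 0, 0, -0.943]]], claw=1, newtons=20)

```text
time: 0.65
tool_pos: [0.1656, 0.4214, 0.2315]
tool_rot: [-0.127, 0.992, 0.0, 0.0]
contact_force: [-0.9, -0.0, -1.2]
gripper_width: 0.0121
grasp_force: 0.0
```

carry_out(commands=[[[-0.18, -0.5, 0, 0, 0, 0], [-0.36, -1, 0, 0, 0, 0], [-0.36, -1, 0, 0, 0, 0]]])

```text
time: 1.02
tool_pos: [0.2264, 0.3338, 0.2314]
tool_rot: [-0.124, 0.992, 0.0, 0.0]
contact_force: [0.2, 0.9, 0.1]
gripper_width: -0.0003
grasp_force: 0.0
```

carry_out(commands=[[[-0.18, -0.5, 0, 0, 0, 0], [-0.36, -1, 0, 0, 0, 0], [-0.36, -1, 0, 0, 0, 0]]])

```text
time: 1.4
tool_pos: [0.2864, 0.2463, 0.2314]
tool_rot: [-0.124, 0.992, 0.0, 0.0]
contact_force: [-0.6, 1.2, 0.0]
gripper_width: 0.0001
grasp_force: 0.0
```

carry_out(commands=[[[-0.18, -0.5, 0, 0, 0, 0], [-0.36, -1, 0, 0, 0, 0], [-0.36, -1, 0, 0, 0, 0]]])

```text
time: 1.78
tool_pos: [0.3463, 0.1588, 0.2312]
tool_rot: [-0.125, 0.992, -0.0, -0.0]
contact_force: [-0.3, 0.1, 0.2]
gripper_width: 0.0002
grasp_force: 0.0
```

carry_out(commands=[[[-0.18, -0.5, 0, 0, 0, 0], [-0.36, -1, 0, 0, 0, 0], [-0.36, -1, 0, 0, 0, 0]]])

```text
time: 2.15
tool_pos: [0.4061, 0.0716, 0.231]
tool_rot: [-0.125, 0.992, 0.0, -0.0]
contact_force: [-0.2, 0.5, -0.7]
gripper_width: 0.0001
grasp_force: 0.0
```

carry_out(commands=[[[-0.18, -0.5, 0, 0, 0, 0], [-0.36, -1, 0, 0, 0, 0], [-0.36, -1, 0, 0, 0, 0]]])

```text
time: 2.52
tool_pos: [0.4661, -0.0156, 0.2307]
tool_rot: [-0.126, 0.992, 0.0, -0.0]
contact_force: [-0.6, 1.2, -0.4]
gripper_width: -0.0
grasp_force: 0.0
```

```bash
python3 - <<'E'
from h import *
import pickle
im,k=cam("wrist");pickle.dump(k,open("K1.pkl","wb"));print(k["M"].round(3).tolist())
cv2.imwrite("pics/w1.png",cv2.resize(im,None,fx=1.5,fy=1.5,interpolation=cv2.INTER_CUBIC))
E
```

```text
[[-0.25, 0.921, 0.298, 0.39], [0.968, 0.238, 0.078, -0.036], [0.001, 0.308, -0.952, 0.373], [0.0, 0.0, 0.0, 1.0]]
```

View pics/w1.png

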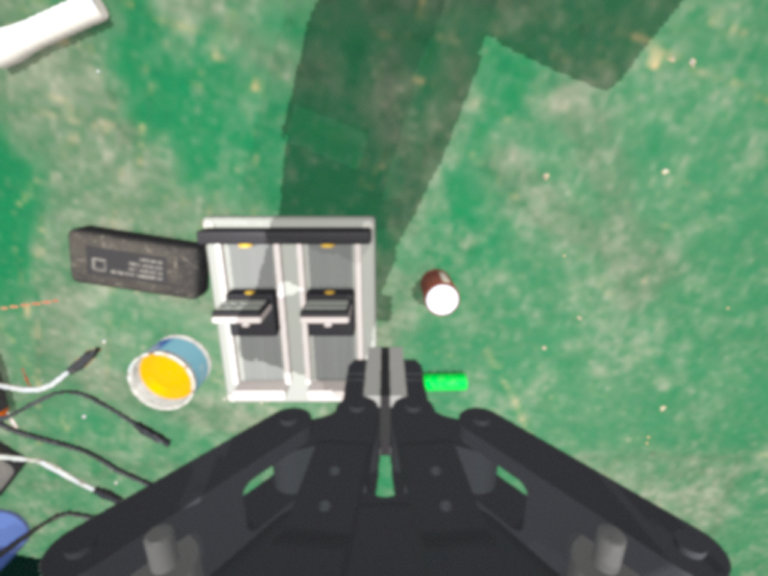

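The wrist view shows the cradle square to the tool. Its plate corners are at (376,217), (203,219) and (229,402), and the thumb plate back-top edges are at (302–351,324) and (212–266,322). The shut fingertips are at (384,350). I'll refit with all the views.

```bash
python3 - <<'E'
from h import *
import pickle
from scipy.optimize import least_squares
K=pickle.load(open("K0.pkl","rb"));K["w"]=pickle.load(open("K1.pkl","rb"))
sp=lambda q:((360+q[0]/3)/1.5,(310+q[1]/3)/1.5)
dp=lambda q:((270+q[0]/3)/1.5,(300+q[1]/3)/1.5)
wp=lambda q:(q[0]/1.5,q[1]/1.5)
S=[((95,77,18),(222,48)),((95,-77,18),(497,97)),((-16,56,71),(232,150)),((-16,16,71),(310,163)),((-16,-16,71),(380,178)),((-16,-56,71),(458,190))]
D=[((-95,77,18),(52,215)),((-95,-77,18),(137,465)),((-16,56,71),(243,90)),((-16,16,71),(272,152)),((-16,-16,71),(300,190)),((-16,-56,71),(335,250))]
W=[((-95,77,18),(376,217)),((-95,-77,18),(203,219)),((95,-77,18),(229,402)),((-16,56,71),(351,324)),((-16,16,71),(302,324)),((-16,-16,71),(266,322)),((-16,-56,71),(212,322))]
def w(p,c): 
    x,y,z=np.array(c)/1e3; C,s=np.cos(p[2]),np.sin(p[2]); return [p[0]+C*x-s*y,p[1]+s*x+C*y,z]
A=[("scene",c,sp(q)) for c,q in S]+[("side",c,dp(q)) for c,q in D]+[("w",c,wp(q)) for c,q in W]
def fit(A):
    r=least_squares(lambda p:np.concatenate([proj(K[n],w(p,c))-q for n,c,q in A]),[.55,-.08,.25],loss="soft_l1");print(r.x.round(4));print(r.fun.reshape(-1,2).round(1).tolist());return r.x
p=fit(A);fit([a for a in A if a[0]=="w"])
s=read_state();t=s["tool_pos"];Rm=R.from_quat(s["tool_rot"]).as_matrix()
print("yaw err deg",np.degrees(np.arctan2(-Rm[1,0],-Rm[0,0])-p[2]))
for y in(36,-36):
    g=np.array(w(p,(-49,y,46)));print(y,g.round(4),"tool shift mm",((Rm.T@(g-t))*1e3).round(1))
E
```

```text
[ 0.5499 -0.0816  0.2524]
[[-2.0, -1.0], [-0.0, -0.8], [-2.4, -0.3], [-1.2, 0.3], [-1.7, -0.2], [0.1, 0.7], [-2.1, -0.8], [-1.2, -1.0], [0.0, -0.2], [0.2, -2.3], [-0.2, -0.7], [-0.1, -0.2], [-0.4, 0.5], [-0.9, -0.8], [-1.0, 0.6], [-1.2, -0.3], [-1.1, -0.3], [-3.1, 1.0], [0.4, 1.1]]
[ 0.5492 -0.0804  0.2535]
[[0.5, 0.2], [-0.1, -1.0], [-0.1, 0.4], [-0.2, -0.6], [-0.0, -0.6], [-2.0, 0.8], [1.4, 0.8]]
yaw err deg 0.05978022362588208
36 [ 0.4934 -0.0589  0.046 ] tool shift mm [-16.3 -50.1 184.7]
-36 [ 0.5114 -0.1287  0.046 ] tool shift mm [ -16.2 -122.1  184.7]
```

carry_out(commands=[[[-0.08, -0.25, 0.3, 0, 0, 0], [-0.16, -0.5, 0.6, 0, 0, 0], [-0.16, -0.5, 1, 0, 0, 0], [-0.16, -0.5, 1, 0, 0, 0]]])

```text
time: 3.08
tool_pos: [0.4917, -0.058, 0.1294]
tool_rot: [-0.127, 0.992, 0.001, -0.002]
contact_force: [0.8, -0.1, 0.3]
gripper_width: 0.0001
grasp_force: 0.0
```

carry_out(commands=[[[0, 0, 0.3, 0, 0, 0], [0, 0, 0.6, 0, 0, 0], [0, 0, 0.75, 0, 0, 0], [0, 0, 0.84, 0, 0, 0], [0, 0, 0.84, 0, 0, 0]]])

```text
time: 3.7
tool_pos: [0.4933, -0.06, 0.0478]
tool_rot: [-0.127, 0.992, -0.0, 0.0]
contact_force: [0.0, 0.3, 0.9]
gripper_width: -0.0002
grasp_force: 0.0
```

```bash
python3 - <<'E'
from h import *
im,k=cam("side")
cv2.imwrite("pics/s2.png",cv2.resize(im[170:340,160:370],None,fx=3.5,fy=3.5,interpolation=cv2.INTER_CUBIC))
print(read_state()["tool_pos"],read_state()["contact_force"])
E
```

```text
[ 0.49349386 -0.06010505  0.04809625] [ 0.46598681  0.16985238 -0.57747291]
```

View pics/s2.png

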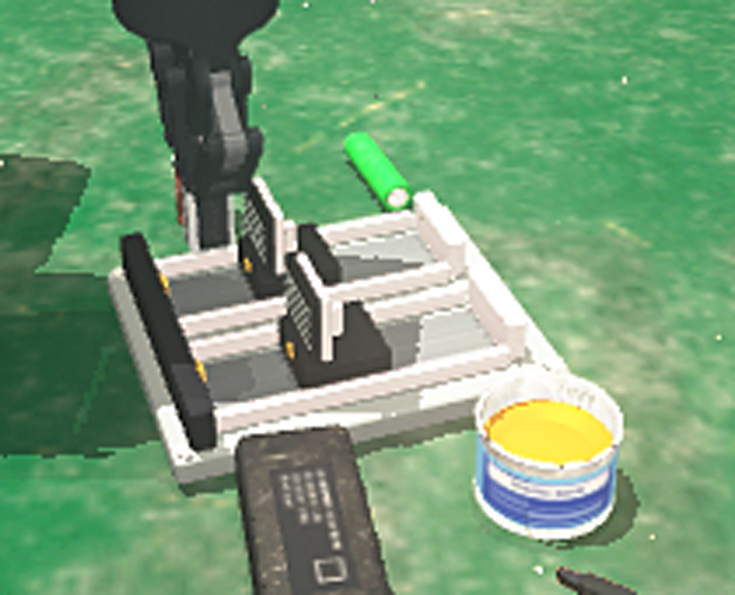

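The fingertips are shut and stand between the end wall and the left push face, at about (210,240), clear of both. Pushing the left carriage now.

carry_out(commands=[[[-0.06, 0, 0, 0, 0, 0], [-0.12, 0, 0, 0, 0, 0], [-0.17, 0, 0, 0, 0, 0], [-0.22, 0, 0, 0, 0, 0], [-0.22, 0, 0, 0, 0, 0]]])

```text
time: 4.38
tool_pos: [0.5145, -0.0547, 0.0473]
tool_rot: [-0.127, 0.992, -0.0, -0.0]
contact_force: [-3.0, -1.9, 2.2]
gripper_width: -0.0002
grasp_force: 1.5
```

carry_out(commands=[[[-0.05, 0, 0, 0, 0, 0], [-0.1, 0, 0, 0, 0, 0], [-0.15, 0, 0, 0, 0, 0], [-0.2, 0, 0, 0, 0, 0], [-0.25, 0, 0, 0, 0, 0], [-0.29, 0, 0, 0, 0, 0], [-0.29, 0, 0, 0, 0, 0]]])

```text
time: 5.25
tool_pos: [0.542, -0.0476, 0.0472]
tool_rot: [-0.127, 0.992, 0.0, -0.001]
contact_force: [-7.9, -3.2, 4.4]
gripper_width: -0.0
grasp_force: 4.2
```

```bash
python3 - <<'E'
from h import *
im,k=cam("side")
cv2.imwrite("pics/s3.png",cv2.resize(im[170:340,160:370],None,fx=3.5,fy=3.5,interpolation=cv2.INTER_CUBIC))
print(read_state()["tool_pos"],read_state()["contact_force"])
E
```

```text
[ 0.5418819  -0.04763632  0.04719617] [-7.28763653 -3.50640687  4.88981274]
```

View pics/s3.png

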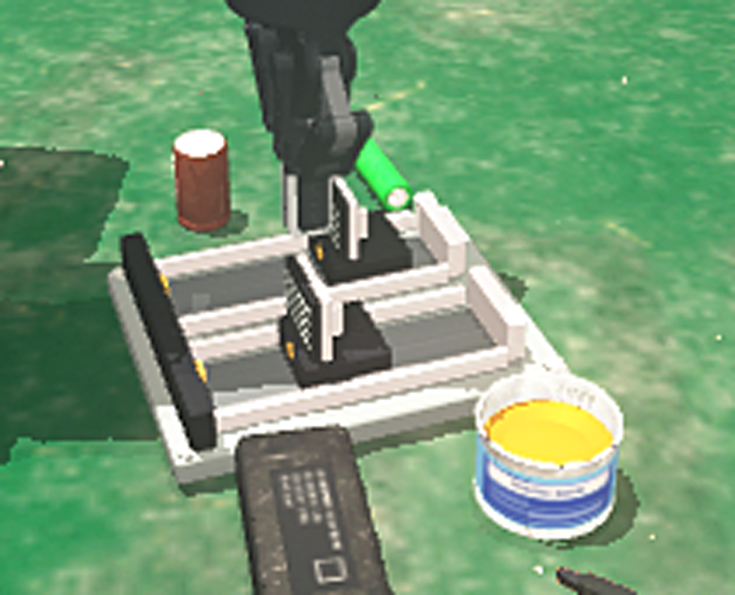

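The left carriage is pushed back. The 8.2 N horizontal force implies roughly 37 mm of travel, and there is still a gap to the end block. I'll push 3 mm more for margin, then retreat to the start position and cross to the right lane.

carry_out(commands=[[[-0.03, 0, 0, 0, 0, 0], [-0.03, 0, 0, 0, 0, 0], [0.05, 0, 0, 0, 0, 0], [0.13, 0, 0, 0, 0, 0], [0.21, 0, 0, 0, 0, 0], [0.3, 0, 0, 0, 0, 0], [0.4, 0, 0, 0, 0, 0], [0.5, 0, 0, 0, 0, 0], [0.5, 0, 0, 0, 0, 0]]])

```text
time: 6.42
tool_pos: [0.4935, -0.0602, 0.0474]
tool_rot: [-0.126, 0.992, 0.0, -0.0]
contact_force: [-0.6, -0.2, -0.4]
gripper_width: -0.0005
grasp_force: 0.0
```

carry_out(commands=[[[0, -0.24, 0, 0, 0, 0], [0, -0.48, 0, 0, 0, 0], [0, -0.72, 0, 0, 0, 0], [0, -0.72, 0, 0, 0, 0]]])

```text
time: 6.92
tool_pos: [0.5125, -0.1307, 0.0473]
tool_rot: [-0.126, 0.992, -0.0, 0.0]
contact_force: [0.5, -0.2, -0.0]
gripper_width: 0.0001
grasp_force: 0.0
```

```bash
python3 - <<'E'
from h import *
im,k=cam("side")
cv2.imwrite("pics/s4.png",cv2.resize(im[170:340,160:370],None,fx=3.5,fy=3.5,interpolation=cv2.INTER_CUBIC))
t=read_state()["tool_pos"]; print(t,read_state()["contact_force"])
C,s=np.cos(.2524),np.sin(.2524);print(np.array([[C,s],[-s,C]])@(t[:2]-[.5499,-.0816])*1e3)
E
```

```text
[ 0.51213665 -0.12986751  0.04714598] [ 0.58927872  0.40674305 -0.05018809]
[-48.62062992 -37.30760079]
```

View pics/s4.png

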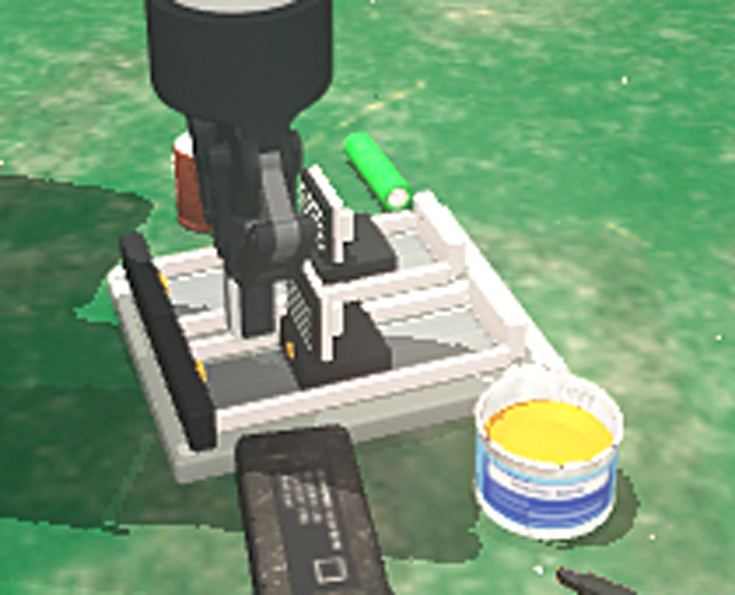

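The left carriage stayed half open: its plate is at (325,215) and did not return to (260,220). The fingers now stand behind the right plate. I'll repeat the same stroke and then lift clear.

carry_out(commands=[[[-0.06, 0, 0, 0, 0, 0], [-0.12, 0, 0, 0, 0, 0], [-0.17, 0, 0, 0, 0, 0], [-0.22, 0, 0, 0, 0, 0], [-0.27, 0, 0, 0, 0, 0], [-0.32, 0, 0, 0, 0, 0], [-0.37, 0, 0, 0, 0, 0], [-0.42, 0, 0, 0, 0, 0], [-0.47, 0, 0, 0, 0, 0], [-0.51, 0, 0, 0, 0, 0]]])

```text
time: 8.22
tool_pos: [0.5611, -0.1165, 0.0473]
tool_rot: [-0.127, 0.992, 0.0, -0.001]
contact_force: [-9.9, -0.7, 6.4]
gripper_width: -0.0
grasp_force: 4.5
```

carry_out(commands=[[[-0.03, 0, 0, 0, 0, 0], [-0.03, 0, 0, 0, 0, 0]]])

```text
time: 8.48
tool_pos: [0.564, -0.1157, 0.0473]
tool_rot: [-0.127, 0.992, 0.0, -0.001]
contact_force: [-9.5, -0.9, 7.4]
gripper_width: 0.0003
grasp_force: 4.5
```

carry_out(commands=[[[0.05, 0, 0, 0, 0, 0], [0.13, 0, 0, 0, 0, 0], [0.21, 0, 0, 0, 0, 0], [0.3, 0, 0, 0, 0, 0], [0.4, 0, 0, 0, 0, 0], [0.5, 0, 0, 0, 0, 0], [0.52, 0, 0, 0, 0, 0]]])

```text
time: 9.35
tool_pos: [0.5135, -0.1294, 0.0474]
tool_rot: [-0.126, 0.992, 0.0, -0.0]
contact_force: [-0.6, 0.8, 1.0]
gripper_width: 0.0001
grasp_force: 0.0
```

carry_out(commands=[[[0, 0, -0.3, 0, 0, 0], [0, 0, -0.6, 0, 0, 0], [0, 0, -1, 0, 0, 0], [0.4, 0, -1, 0, 0, 0], [0.8, 0, -1, 0, 0, 0], [0.8, 0, -1, 0, 0, 0], [0.8, 0, -1, 0, 0, 0]]])

```text
time: 10.22
tool_pos: [0.4372, -0.1494, 0.1476]
tool_rot: [-0.127, 0.992, -0.0, 0.0]
contact_force: [0.3, -0.0, -0.3]
gripper_width: -0.0
grasp_force: 0.0
```

```bash
python3 - <<'E'
from h import *
im,k=cam("side")
a=cv2.resize(im[190:340,180:340],(400,375),interpolation=cv2.INTER_CUBIC)
im,k=cam("scene")
b=cv2.resize(im[200:310,240:415],(400,251),interpolation=cv2.INTER_CUBIC); b=cv2.copyMakeBorder(b,0,124,0,0,0)
cv2.imwrite("pics/s5.png",np.hstack([a,b]))
print(read_state()["contact_force"])
E
```

```text
[ 1.31922749 -0.30604809  0.57531016]
```

View pics/s5.png

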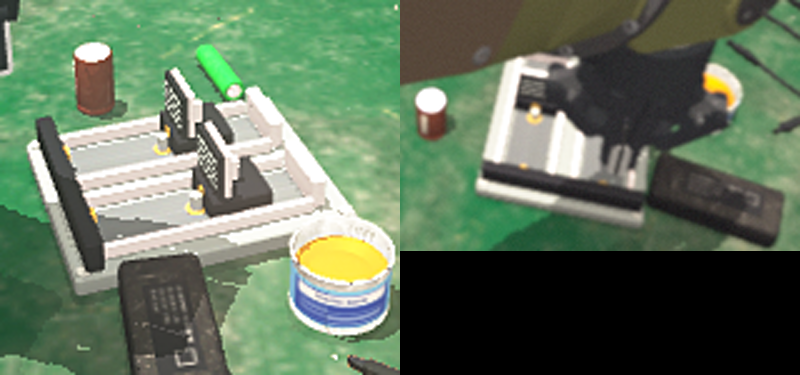

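In the side view both carriages sit half open, with the raised pins visible behind them at (163,140) and (195,203). The bystanders have not moved and the arm is clear.

```bash
python3 -c "
from station import hand_in;print(hand_in())"
```

```text
the job is handed in; nothing more can be done
None
```

Both carriages are latched half open against their raised pins, the bystanders were left untouched, and the job was handed in at about 10 s of the 43 s allowed.

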